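# Stopper the hardener bottle and reseat the dried model sections

### The job

The hardener on the tooth sections has dried. First put the stopper fully into the neck of the hardener bottle and let go of it; then move every tooth section from the drying rack to the drilled base, one to a hole (any hole), its pin through the hole, fully down on the plate and square with the base. Keep the bottle standing and leave the cup, squeeze bottle, palette and brush where they are.

Things in the scene. Friction and masses are not known exactly. Their poses are not given: they have to be found in the camera images.
- base: The drilled model base, fixed to the bench: a tan plate 46 (x) x 170 (y) x 12 mm thick, its top 36 mm above the bench, on two feet 12 mm wide at its y ends, open beneath. Origin on the bench under its centre, z up; a row of five round through holes, 31 mm apart, runs along its y axis. Position and yaw vary, and it may be left or right of the robot.
- rack: The drying rack, fixed to the bench: a solid wooden block 60 (x) x 190 (y) x 40 mm high with five 12 mm holes, 31 mm apart, in a row along its y axis. Origin on the bench under its centre. The sections stand in it at the start with their pins in the holes (undersides on its top, 40 mm above the bench), turned a little either way. It is on the other side from the base.
- base_hole0 (a point): Centre of the mouth of hole 0 of the base, on the plate's top face; 9 mm across with a 1 mm chamfer, straight through the 12 mm plate. y = -62 mm in the base's frame.
- base_hole1 (a point): Centre of the mouth of hole 1 of the base, on the plate's top face; 9 mm across with a 1 mm chamfer, straight through the 12 mm plate. y = -31 mm in the base's frame.
- base_hole2 (a point): Centre of the mouth of hole 2 of the base, on the plate's top face; 9 mm across with a 1 mm chamfer, straight through the 12 mm plate. y = +0 mm in the base's frame.
- base_hole3 (a point): Centre of the mouth of hole 3 of the base, on the plate's top face; 9 mm across with a 1 mm chamfer, straight through the 12 mm plate. y = +31 mm in the base's frame.
- base_hole4 (a point): Centre of the mouth of hole 4 of the base, on the plate's top face; 9 mm across with a 1 mm chamfer, straight through the 12 mm plate. y = +62 mm in the base's frame.
- section0: A section of the dental model: off-white stone trunk 18 (x) x 20 (y) x 23 mm high with two small teeth on top side by side along y (top 31 mm above the underside), about 35 g. Origin at the centre of the trunk's underside, z up. A stiff brass dowel pin, 6 mm thick and 26 mm long, stands down from the origin; its last 6 mm taper to 3 mm. Its flat x faces (18 mm apart) are the natural grip. All sections are alike; three to five are present, the others are absent (None).
- section1: A section of the dental model: off-white stone trunk 18 (x) x 20 (y) x 23 mm high with two small teeth on top side by side along y (top 31 mm above the underside), about 35 g. Origin at the centre of the trunk's underside, z up. A stiff brass dowel pin, 6 mm thick and 26 mm long, stands down from the origin; its last 6 mm taper to 3 mm. Its flat x faces (18 mm apart) are the natural grip. All sections are alike; three to five are present, the others are absent (None).
- section2: A section of the dental model: off-white stone trunk 18 (x) x 20 (y) x 23 mm high with two small teeth on top side by side along y (top 31 mm above the underside), about 35 g. Origin at the centre of the trunk's underside, z up. A stiff brass dowel pin, 6 mm thick and 26 mm long, stands down from the origin; its last 6 mm taper to 3 mm. Its flat x faces (18 mm apart) are the natural grip. All sections are alike; three to five are present, the others are absent (None).
- section3: A section of the dental model: off-white stone trunk 18 (x) x 20 (y) x 23 mm high with two small teeth on top side by side along y (top 31 mm above the underside), about 35 g. Origin at the centre of the trunk's underside, z up. A stiff brass dowel pin, 6 mm thick and 26 mm long, stands down from the origin; its last 6 mm taper to 3 mm. Its flat x faces (18 mm apart) are the natural grip. All sections are alike; three to five are present, the others are absent (None).
- section4: A section of the dental model: off-white stone trunk 18 (x) x 20 (y) x 23 mm high with two small teeth on top side by side along y (top 31 mm above the underside), about 35 g. Origin at the centre of the trunk's underside, z up. A stiff brass dowel pin, 6 mm thick and 26 mm long, stands down from the origin; its last 6 mm taper to 3 mm. Its flat x faces (18 mm apart) are the natural grip. All sections are alike; three to five are present, the others are absent (None).
- bottle: Loose amber wide-mouth glass bottle, open, 70 mm across and 78 mm high, about 350 g; shoulder from 48 to 60 mm up, neck 42 mm outside. Origin at the centre of its underside.
- bottle_mouth (a point): Centre of the bottle's rim plane, 78 mm above its underside; the neck is 34 mm inside.
- stopper: The bottle's loose grey tapered stopper, standing on the bench on its narrow end, about 40 g: a plug 21 mm across at the bottom, widening to 28 mm at 20 mm up, then a flange 46 mm across and 5 mm thick (20 to 25 mm up), then a round knob 21 mm across, from 25 to 52 mm up, to hold it by. Origin at the centre of the narrow end. Seated, the flange lies on the bottle's rim. The bottle and the stopper may change places.
- stopper_flange (a point): Centre of the flange's underside, 20 mm above the stopper's origin; it comes to the bottle's mouth when seated.
- bowl: Bystander: white ceramic cup, 90 mm across and 60 mm high.
- squeeze: Bystander: white plastic squeeze bottle with a pointed nozzle, 56 mm across, 165 mm high.
- palette: Bystander: white ceramic mixing palette, 100 x 200 x 22 mm.
- brush: Bystander: brush, 160 mm long, lying on the bench; origin on its underside.
Things that resemble listed ones, but are neither listed nor needed, are in the scene too. Leave any blue, pink or purple look-alike of the section1 alone.

How it is judged:
By the outcome, as a careful person would: the job done as asked, in the order asked, and still so for the second after the job is handed in, with the robot touching nothing.
Of section0, section1, section2, section3, section4 only 3 to 5 are there at a start; the rules pass over those that are not, and their reading is None.
At some moment in a run one of bottle may be knocked a few centimetres aside while the robot is not near it.
It also fails if it takes over 210 s, if anything falls off the work surface, if the arm or the gripper's body presses on something with over 40 N, if the wrist force passes 120 N, or if a joint passes its speed limit or range.

### The arm

A 6-joint arm with a two-finger parallel gripper is mounted at the origin on the work surface. World frame = base frame: x ahead of the robot, y to its left, z up, the work surface at z = 0. Lengths are in m, angles in rad, forces in N, time in s.
With the tool pointing down it reaches from about 0.325 to 0.85 m from the base axis. Payload 4.4 kg.
Tool frame: the origin (TCP) lies at the very end of the fingers, on their centre line; the grasp point (between the pads) lies 19 mm behind it; z points along the fingers, y is the line along which they close (so a half turn about z gives the same grasp; the last joint's range is limited). The gripper opens to 94 mm and grips with 3 to 60 N. Pads are 16 mm wide; open, the fingers measure 119 mm over their backs; the gripper's body (75 mm by 177 mm) begins 78 mm behind the grasp point.
Start: joints at [-1.268, 0.207, 1.542, -0, 1.393, -0.15], TCP at [0.252, -0.517, 0.205] pointing down, gripper open.
Joint ranges: [-2.73, 2.73], [-0.86, 2.22], [0.23, 2.46], [-1.11, 4.25], [0.08, 2.63], [-2.82, 2.82]. Speed limits (rad/s): [2.79, 2.79, 3.14, 3.14, 3.14, 3.14].

### API

Orientations are given as a 3x3 rotation matrix whose columns are the frame's x, y, z axes.
In Python, from plant import arm, eyes gives the robot as it stands.
- The arm moves only by the tool send_rows, never from a script. Its argument "motion" is a list of rows, each a list of 4 numbers: the shift along the tool's x, y, z in cm, then the turn about the tool's z in rad. In form: [[x, y, z, spin], ...]. A call has 1 to 10 rows; each row shifts and turns the commanded pose from where the row before left it, along the tool's axes as they then stand; what a row does not reach is not made up. A row lasts 1/12 s, in which the tool goes at most 41.7 mm and 7.16 degrees, less where a joint would pass 70% of its speed; a pose out of reach is approached as far as the arm can. A call with a gripper value outside its range is refused whole. "grip" is the finger opening in cm, from 0 to 9.4, set as the call begins (left out, the last holds). The fingers move at their own pace and stop on an object; "grip_force" is the grip in N (left out, the last holds). Time passes only in rows, so rows that do not move let the fingers close. It gives the time, the measured TCP pose, the force, the opening and the grip force at its end, in the units of the state.
- arm.get_state(): the state, without advancing time (a new reading comes with each control period).
- eyes.read_camera(name): name is "side" or "top"; returns a dict with "image" (384x512x3 uint8, red, green, blue), "K" (3x3 intrinsics, pixels), "dist_coeffs" ([k1, k2, p1, p2, k3] as OpenCV has them; the pictures are not rectified), "eye" and "orientation" of the camera in the world. Camera axes: x right, y up, looking along -z (the intrinsics and any distortion apply to the point x, -y, -z); pixel columns grow to the right and rows downward; lengths in m; the calibration is good to about 2 mm. A picture is of the moment at which its call begins. There is no depth.
- arm.close_job(): hands the job in; it is judged then, once.
The state is a dict: "t": time; "joints": joint angles; "joint_vel": joint speeds; "joint_torque": joint torques, N m; "tool_pos": TCP position; "eef_rot": TCP orientation; "ft_force": force on the tool from outside, world axes, zero at the start; "torque": the same for the moment, N m; "gripper_width": finger opening in m; "grasp_force": force on a finger pad.
Only numpy, scipy, OpenCV 4.12 (cv2) and the standard library are available. Lean on these libraries where they do the work, as an engineer would, in place of code of your own. Each camera call takes 0.05 s, during which the arm holds its last target. There are 200 camera calls.

## Working session

There is one attempt and no reset: what is moved stays moved. The work goes in short steps, Python scripts to look and compute and a tool call to move; the robot and the scene stay as the last step left them, time stands still between calls to the robot, and variables do not carry over. Pictures are saved under pics/ and viewed, at most 14 in all, crops included, and the job is handed in when it is done.

Besides the shell and the picture viewer there is one more tool, called after "Call:" as name(argument=value, ...), one argument or row to a line, values as JSON. send_rows: Moves the arm, as the interface text tells. Its arguments: {"type":"object","properties":{"motion":{"type":"array"},"grip":{"type":"number"},"grip_force":{"type":"number"}},"required":["motion"]}

```bash
mkdir -p pics; ls; cat > h.py <<'E'
import numpy as np, cv2
from plant import arm, eyes
def look(n,save=None):
    c=eyes.read_camera(n)
    if save: cv2.imwrite('pics/'+save,c['image'][:,:,::-1])
    return c
def ray(c,uv):
    uv=np.array(uv,float).reshape(-1,1,2)
    p=cv2.undistortPoints(uv,np.array(c['K'],float),np.array(c['dist_coeffs'],float)).reshape(-1,2)
    d=np.c_[p[:,0],-p[:,1],-np.ones(len(p))]@np.array(c['orientation']).T
    return np.array(c['eye']),d
def onz(c,uv,z):
    e,d=ray(c,uv); return e+d*((z-e[2])/d[:,2])[:,None]
def proj(c,P):
    R=np.array(c['orientation']);q=(np.atleast_2d(P)-np.array(c['eye']))@R
    q=q*[1,-1,-1]
    return cv2.projectPoints(q.reshape(-1,1,3),np.zeros(3),np.zeros(3),np.array(c['K'],float),np.array(c['dist_coeffs'],float))[0].reshape(-1,2)
E
python3 - <<'E'
from h import *
for n in('top','side'):
    c=look(n,n+'0.png'); print(n,c['eye'],c['orientation'],c['K'],c['dist_coeffs'])
print(arm.get_state())
E
```

```text
pics
top [0.4817747  0.1169891  1.38909183] [[-0.0186272   0.99756985 -0.06713736]
 [-0.99969571 -0.01749666  0.01738822]
 [ 0.01617129  0.06744082  0.99759221]] [[451.29674251   0.         250.91825125]
 [  0.         451.29674251 192.75913056]
 [  0.           0.           1.        ]] [-0.09524595  0.          0.          0.          0.        ]
side [ 0.40452101 -0.85601254  0.667619  ] [[ 0.98139683  0.08812493 -0.17057042]
 [-0.19167854  0.50034604 -0.84434186]
 [ 0.01093667  0.86132911  0.50792967]] [[428.33885741   0.         252.73644042]
 [  0.         428.33885741 195.19779081]
 [  0.           0.           1.        ]] [-0.09375412  0.          0.          0.          0.        ]
{'t': 0.1, 'joints': array([-1.26749431e+00,  2.07348294e-01,  1.54275865e+00, -5.85914671e-05,
        1.39348229e+00, -1.50442757e-01]), 'joint_vel': array([ 4.46091565e-04, -9.31092380e-04, -4.08731967e-03, -4.24424072e-04,
       -1.53701122e-05,  8.59328286e-04]), 'joint_torque': array([-5.18964061e-04, -3.71867359e+01, -2.82293987e+01,  6.99771428e-02,
        3.11154197e-02, -4.79649395e-05]), 'tool_pos': array([ 0.25183126, -0.516137  ,  0.20442411]), 'eef_rot': array([[ 8.98807467e-01,  4.38343146e-01, -6.51365329e-04],
       [ 4.38343563e-01, -8.98805516e-01,  1.88822225e-03],
       [ 2.42238532e-04, -1.98267006e-03, -9.99998005e-01]]), 'ft_force': array([ 0.03573665,  0.55537429, -0.60212718]), 'torque': array([-0.05602491,  0.03107964,  0.02909482]), 'grasp_force': 0.0, 'gripper_width': 0.09387164168417027}
```

View pics/top0.png

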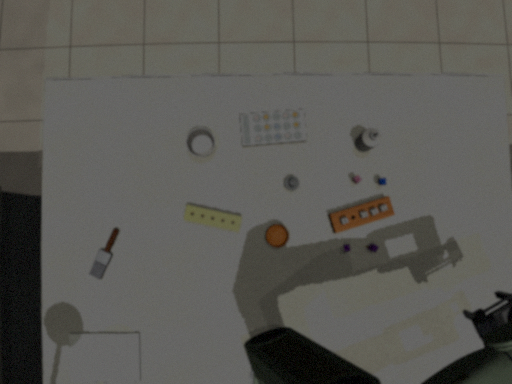

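View pics/side0.png

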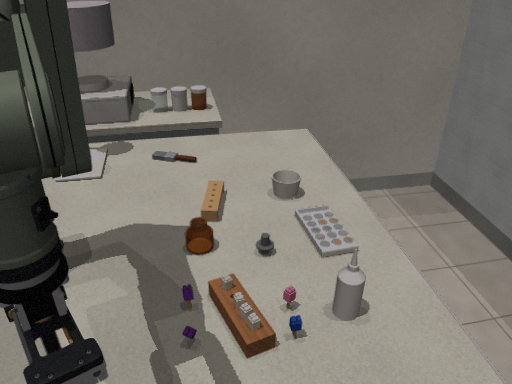

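The top view shows the base at (212,217), the bottle at (276,235), the stopper at (291,182) and the rack at (361,214). The rack holds 4 sections and one empty hole. The coloured decoys stand around the rack.

```bash
python3 - <<'E'
from h import *
c=look('top','top1.png'); im=c['image']
hsv=cv2.cvtColor(im,cv2.COLOR_RGB2HSV)
a=im[165:265,175:405]; cv2.imwrite('pics/crop1.png',cv2.resize(a[:,:,::-1],None,fx=3.4,fy=3.4,interpolation=cv2.INTER_CUBIC))
def comps(m,name,z):
    n,l,s,ce=cv2.connectedComponentsWithStats(m.astype(np.uint8))
    for i in range(1,n):
        if s[i,4]>12:
            pts=np.argwhere(l==i)[:,::-1].astype(np.float32)
            W=onz(c,pts,z)[:,:2]*1000
            r=cv2.minAreaRect(W.astype(np.float32))
            print(name,ce[i].round(1),s[i],'ctr',np.round(r[0],1),'size',np.round(r[1],1),'ang',round(r[2],1))
H,S,V=hsv[...,0].astype(int),hsv[...,1].astype(int),hsv[...,2].astype(int)
box=np.zeros(H.shape,bool); box[150:265,150:420]=1
comps(box&(S>110)&(H<16),'orange',.04)
comps(box&(S>60)&(H>=16)&(H<35),'tan',.036)
for p in[(212,217),(276,235),(291,182),(361,214),(345,221),(260,200)]: print(p,hsv[p[1],p[0]])
E
```

```text
orange [359.9 214.2] [329 197  65  36 986] ctr [ 502.7 -238.1] size [ 59.5 191.7] ang 15.8
orange [276.4 235.3] [266 224  22  24 392] ctr [443.5  19.5] size [67.4 63.3] ang 43.9
tan [211.9 217.4] [184 204  57  27 866] ctr [501.1 211. ] size [167.8  48. ] ang 76.5
tan [371.6 248. ] [368 247   7   4  19] ctr [ 397.9 -265.9] size [18.4  9. ] ang 88.3
(212, 217) [26 83 74]
(276, 235) [ 14 178  90]
(291, 182) [45 15 68]
(361, 214) [30 18 71]
(345, 221) [13 20 89]
(260, 200) [23 10 99]
```

View pics/crop1.png

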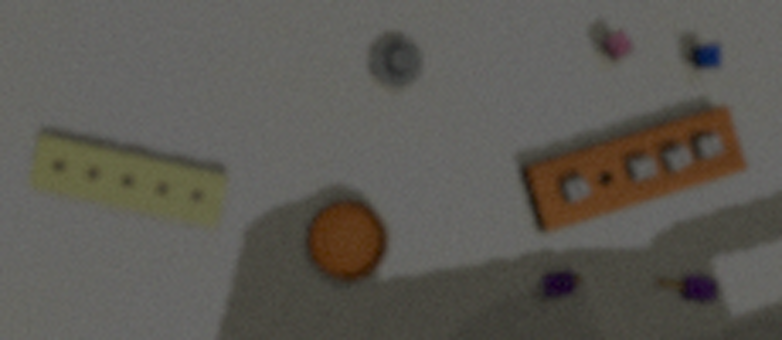

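The crop shows five dark holes in the base, and sections in rack holes 1, 3, 4 and 5 from the left, with the second hole empty. Next I'll measure these in both views.

```bash
cat > m.py <<'E'
from h import *
def acc(n,k):
    cs=[eyes.read_camera(n) for _ in range(k)]
    c=cs[0]; c['image']=np.mean([x['image'].astype(float) for x in cs],0); return c
def darkpt(g,uv,r=3):
    u,v=np.round(uv).astype(int); p=g[v-r:v+r+1,u-r:u+r+1]
    yy,xx=np.mgrid[v-r:v+r+1,u-r:u+r+1]
    w=np.clip(np.percentile(p,60)-p-4,0,None); w*=np.hypot(xx-u,yy-v)<=r
    return np.array([(w*xx).sum(),(w*yy).sum()])/w.sum()
E
python3 - <<'E'
from m import *
T=acc('top',4); Sd=acc('side',4)
for c,n in((T,'top'),(Sd,'side')):
    g=c['image'].mean(2)
    ya=np.radians(-13.5); d=np.array([-np.sin(ya),np.cos(ya)])
    P=[np.r_[np.array([.501,.211])+k*.031*d,.036] for k in range(-2,3)]
    uv=proj(c,P); uv2=np.array([darkpt(g,darkpt(g,q)) for q in uv])
    W=onz(c,uv2,.036)[:,:2]*1000
    k=np.arange(-2,3); f=np.polyfit(k,W,1)
    print(n,'holes',W.round(1).tolist(),'ctr',f[1].round(1),'pitch',np.hypot(*f[0]).round(2),'yaw',np.degrees(np.arctan2(-f[0,0],f[0,1])).round(2))
    im8=np.clip(c['image'],0,255).astype(np.uint8); hsv=cv2.cvtColor(im8,cv2.COLOR_RGB2HSV).astype(int)
    # sections: low saturation near rack
    ya=np.radians(15.8); d=np.array([-np.sin(ya),np.cos(ya)])
    for k in range(-2,3):
        q=proj(c,np.r_[np.array([.5027,-.2381])+k*.031*d,.063])[0]
        m=(hsv[...,1]<75).astype(np.uint8)
        u,v=q.round().astype(int);mm=np.zeros_like(m);R=8 if n=='top' else 11; mm[v-R:v+R+1,u-R:u+R+1]=1
        nn,l,s,ce=cv2.connectedComponentsWithStats(m&mm)
        i=min(range(1,nn),key=lambda i:np.hypot(*(ce[i]-q))) if nn>1 else 0
        if i and s[i,4]>15:
            pts=np.argwhere(l==i)[:,::-1].astype(np.float32)
            print(n,k,q.round(1),ce[i].round(1),s[i].tolist(),'W@63',(onz(c,ce[i],.063)[0,:2]*1000).round(1),'rect',cv2.minAreaRect((onz(c,pts,.063)[:,:2]*1000).astype(np.float32)))
    np.save('pics/%s.npy'%n,c['image'])
# stopper & bottle crops
s=Sd['image'].astype(np.uint8)
cr=np.hstack([cv2.resize(s[210:270,170:300],None,fx=3,fy=3,interpolation=3),cv2.resize(s[265:355,200:300],(400,360),interpolation=3)[:180*2][:180]]) if 0 else cv2.resize(s[170:355,170:310],None,fx=3.2,fy=3.2,interpolation=3)
cv2.imwrite('pics/crop2.png',np.clip(cr[:,:,::-1].astype(int)*1.3,0,255).astype(np.uint8))
t=T['image'].astype(np.uint8)
cv2.imwrite('pics/crop3.png',np.clip(cv2.resize(t[192:238,322:402],None,fx=10,fy=10,interpolation=3)[:,:,::-1].astype(int)*2,0,255).astype(np.uint8))
E
```

```text
top holes [[485.5, 150.2], [492.7, 180.4], [499.9, 211.0], [507.0, 241.0], [514.1, 271.4]] ctr [499.8 210.8] pitch 31.13 yaw -13.31
top -2 [382.7 207.7] [382.8 207.4] [379, 205, 8, 6, 38] W@63 [ 520.4 -298.2] rect ((520.1588745117188, -297.18389892578125), (21.3546199798584, 14.89724349975586), 88.88057708740234)
top -1 [373.  210.7] [373.9 210.9] [370, 208, 9, 7, 45] W@63 [ 510.6 -270.7] rect ((510.8713073730469, -270.67926025390625), (17.256376266479492, 21.78522491455078), 24.836389541625977)
top 0 [363.2 213.8] [363.4 214. ] [360, 211, 8, 7, 43] W@63 [ 502.2 -238.7] rect ((502.02362060546875, -238.9226837158203), (21.180261611938477, 17.794904708862305), 88.7973861694336)
top 2 [343.5 219.9] [344.  220.2] [341, 217, 7, 7, 40] W@63 [ 485.  -179.6] rect ((485.49176025390625, -179.7987823486328), (18.025300979614258, 17.72193717956543), 88.78144073486328)
side holes [[487.2, 156.2], [494.1, 186.6], [501.8, 217.4], [508.5, 247.2], [516.4, 277.8]] ctr [501.6 217. ] pitch 31.23 yaw -13.46
side -2 [252.4 318.4] [250.4 317.3] [241, 307, 19, 23, 283] W@63 [ 516.5 -294.6] rect ((516.6768798828125, -292.8180847167969), (26.95149040222168, 61.31712341308594), 18.351835250854492)
side -1 [245.1 307.6] [244.5 308.5] [234, 297, 23, 23, 306] W@63 [ 509.5 -270.1] rect ((508.1923522949219, -268.62384033203125), (26.78541374206543, 71.67782592773438), 17.777498245239258)
side 0 [238.3 297.4] [240.2 301.1] [233, 292, 17, 17, 189] W@63 [ 504.7 -248.9] rect ((503.4303283691406, -247.98446655273438), (25.207706451416016, 50.22175979614258), 13.355330467224121)
side 1 [231.8 287.8] [226.3 282.3] [221, 277, 11, 13, 117] W@63 [ 485.6 -190. ] rect ((484.8385314941406, -191.44822692871094), (37.00213623046875, 20.88069725036621), 82.50899505615234)
side 2 [225.6 278.6] [225.7 275.8] [215, 268, 23, 22, 320] W@63 [ 487.2 -169.8] rect ((486.0586853027344, -176.9878692626953), (65.93841552734375, 47.50817108154297), 80.71878814697266)
```

View pics/crop2.png

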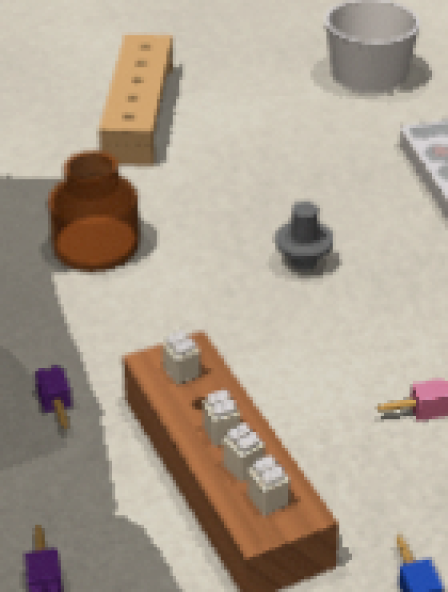

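View pics/crop3.png

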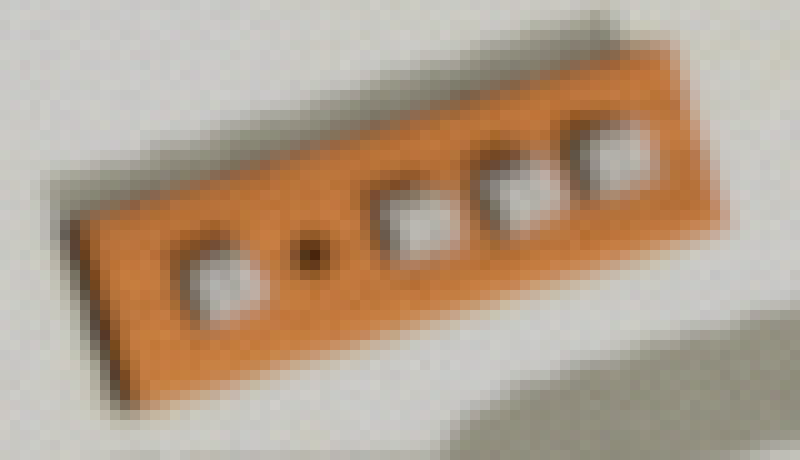

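The side crop shows all four sections upright, the stopper on its narrow end and the bottle standing. The top crop confirms which rack holes are filled. Next I'll measure the stopper and bottle.

```bash
cat > sb.py <<'E'
from m import *
def stop_bot(guess_s=None):
    out={}
    c=look('top'); hsv=cv2.cvtColor(c['image'],cv2.COLOR_RGB2HSV).astype(int); 
    m=(hsv[...,1]>110)&(hsv[...,0]<18); m[:195]=0;m[:,:225]=0;m[:,325:]=0
    n,l,s,ce=cv2.connectedComponentsWithStats(m.astype(np.uint8))
    if n>1:
        i=1+s[1:,4].argmax(); pts=np.argwhere(l==i)[:,::-1].astype(np.float32)
        (a,b),r=cv2.minEnclosingCircle((onz(c,pts,.048)[:,:2]*1000).astype(np.float32)); print('bottle top cam ctr@48',round(a,1),round(b,1),'r',round(r,1),'px',ce[i].round(1),s[i,4], 'centroid',(onz(c,ce[i],.048)[0,:2]*1000).round(1))
    c=look('side'); hsv=cv2.cvtColor(c['image'],cv2.COLOR_RGB2HSV).astype(int)
    m=(hsv[...,1]>120)&(hsv[...,0]<18); m[:205]=0;m[265:]=0;m[:,:150]=0
    n,l,s,ce=cv2.connectedComponentsWithStats(m.astype(np.uint8))
    if n>1:
        i=1+s[1:,4].argmax();print('bottle side box',s[i],'ctr@30 x,y',(onz(c,[s[i,0]+(s[i,2]-1)/2,s[i,1]+s[i,3]*.6],.03)[0]*1000).round(1),
        'expected box?')
    return c
E
python3 - <<'E'
from sb import *
c=stop_bot()
# stopper top
c=look('top'); g=c['image'].astype(float).mean(2); 
w=g[168:198,276:308]; m=(w<np.median(w)-18).astype(np.uint8)
pts=np.argwhere(m)[:,::-1]+[276,168]
(a,b),r=cv2.minEnclosingCircle((onz(c,pts,.025)[:,:2]*1000).astype(np.float32)); print('stopper top',a,b,r,len(pts),'centroid',onz(c,pts.mean(0),.025)[0]*1000)
c=look('side'); g=c['image'].astype(float).mean(2)
for v in range(228,262):
    row=g[v,245:290]; k=np.where(row<105)[0]
    if len(k): print(v,k[0]+245,k[-1]+245,end='; ')
for x,y in[(.577,-.02),(.577,-.015),(.58,-.02)]:
  print(proj(c,[[x,y,.052],[x-.023,y,.0225],[x+.023,y,.0225],[x,y,0]]).round(1).tolist())
for x,y in[(.4435,.0195)]:
  print(proj(c,[[x,y,.078],[x-.035,y,.03],[x+.035,y,.03],[x,y-.03,0]]).round(1).tolist())
E
```

```text
bottle top cam ctr@48 443.8 20.0 r 34.2 px [276.5 235.4] 409 centroid [444.1  20.1]
bottle side box [185 211  33  44 890] ctr@30 x,y [450.7  21.7  30. ] expected box?
stopper top 604.2886962890625 -27.783557891845703 24.819345474243164 194 centroid [603.82351746 -28.40276424  25.        ]
233 264 266; 234 262 268; 235 262 269; 236 261 269; 237 261 268; 238 261 269; 239 260 269; 240 259 270; 241 258 272; 242 257 273; 243 256 273; 244 256 273; 245 256 273; 246 256 273; 247 256 273; 248 257 273; 249 258 275; 250 258 275; 251 258 275; 252 258 275; 253 259 274; 254 260 273; 255 261 271; 256 263 269; [[253.7, 234.7], [244.4, 245.4], [262.6, 243.4], [253.4, 251.5]]
[[253.3, 233.5], [244.1, 244.2], [262.2, 242.2], [253.0, 250.3]]
[[254.9, 234.6], [245.6, 245.2], [263.8, 243.2], [254.6, 251.4]]
[[197.1, 222.3], [184.2, 239.7], [212.1, 236.8], [199.9, 255.1]]
```

```bash
cat > go.py <<'E'
from h import *
import sys
def go(x,y,z,yaw):
    "x,y,z mm, yaw of tool x in deg; prints spin and then tool shift (cm) after spin"
    s=arm.get_state(); R=np.array(s['eef_rot']); p=np.array(s['tool_pos'])*1000
    cur=np.degrees(np.arctan2(R[1,0],R[0,0])); spin=-np.radians((yaw-cur+180)%360-180)
    t=np.radians(yaw); Rx=np.array([[np.cos(t),np.sin(t),0],[np.sin(t),-np.cos(t),0],[0,0,-1]])
    d=Rx.T@(np.array([x,y,z])-p)/10
    print('t',round(s['t'],2),'pos',p.round(1),'yaw',cur.round(2),'w',round(s['gripper_width']*1000,1),'F',np.round(s['ft_force'],1),'| spin',spin.round(4),'shift cm',d.round(2),'rows',int(np.ceil(np.linalg.norm(d)/3.8)))
if __name__=='__main__': go(*map(float,sys.argv[1:]))
E
python3 go.py 604 -28 150 90
```

```text
t 0.75 pos [ 252.1 -516.9  205.5] yaw 26.0 w 93.9 F [ 0.4  0.1 -0.1] | spin -1.1171 shift cm [48.89 35.19  5.55] rows 16
```

Call:
send_rows(
  motion=[
    [0,0,0,-0.1117],
    [0,0,0,-0.1117],
    [0,0,0,-0.1117],
    [0,0,0,-0.1117],
    [0,0,0,-0.1117],
    [0,0,0,-0.1117],
    [0,0,0,-0.1117],
    [0,0,0,-0.1117],
    [0,0,0,-0.1117],
    [0,0,0,-0.1117],
  ],
  grip=6,
)

```text
t: 1.58
tool_pos: [0.2521, -0.5168, 0.2055]
eef_rot: [[-0.006, 1.0, 0.0], [1.0, 0.006, -0.0], [-0.0, 0.0, -1.0]]
ft_force: [0.9, -0.0, 0.4]
gripper_width: 0.0602
grasp_force: 0.0
```

Call:
send_rows(
  motion=[
    [2.7,1.95,0,0],
    [2.7,1.95,0,0],
    [2.7,1.95,0,0],
    [2.7,1.95,0,0],
    [2.7,1.95,0,0],
    [2.7,1.95,0,0],
    [2.7,1.95,0,0],
    [2.7,1.95,0,0],
    [2.7,1.95,0,0],
    [2.7,1.95,0,0],
  ],
)

```text
t: 2.42
tool_pos: [0.4478, -0.2454, 0.2057]
eef_rot: [[0.0, 1.0, 0.0], [1.0, -0.0, -0.0], [-0.0, 0.0, -1.0]]
ft_force: [0.3, 0.1, 0.2]
gripper_width: 0.0595
grasp_force: 0.0
```

Call:
send_rows(
  motion=[
    [2.7,1.95,0,0],
    [2.7,1.95,0,0],
    [2.7,1.95,0,0],
    [2.7,1.95,0,0],
    [2.7,1.95,0.5,0],
    [2.7,1.95,1,0],
    [2.7,1.95,1,0],
    [2.7,1.95,1,0],
    [0.3,0.1,1,0],
    [0,0,1,0],
  ],
)

```text
t: 3.25
tool_pos: [0.6046, -0.0262, 0.1497]
eef_rot: [[-0.003, 1.0, -0.0], [1.0, 0.003, -0.0], [-0.0, -0.0, -1.0]]
ft_force: [-0.6, 0.0, -0.2]
gripper_width: 0.06
grasp_force: 0.0
```

```bash
python3 go.py 604 -28 28 90; python3 - <<'E'
from h import *
c=look('side','s2.png'); cv2.imwrite('pics/crop4.png',cv2.resize(c['image'][120:270,180:350,::-1],None,fx=3.5,fy=3.5,interpolation=3))
E
```

```text
t 3.25 pos [604.6 -26.2 149.7] yaw 90.19 w 60.0 F [-0.6  0.  -0.2] | spin 0.0034 shift cm [-0.18 -0.06 12.17] rows 4
```

View pics/crop4.png

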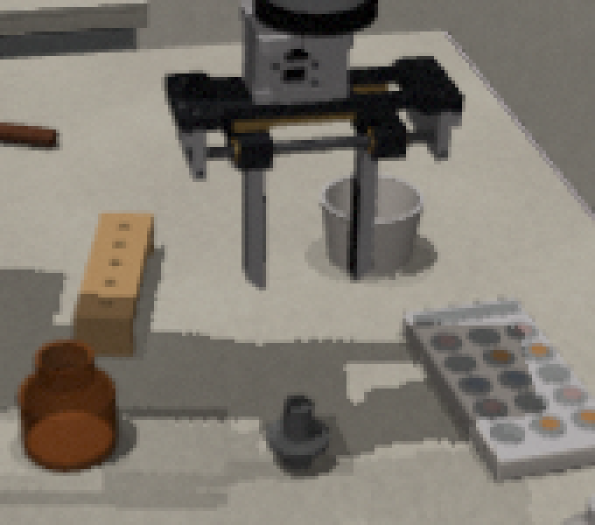

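The gripper is above the stopper with one finger on each side of the knob, which is at crop (298,400). I'll descend and grip.

Call:
send_rows(
  motion=[
    [-0.1,0,3,0],
    [-0.05,0,3,0],
    [0,0,3,0],
    [0,0,2,0],
    [0,0,1.1,0],
    [0,0,0,0],
  ],
)

```text
t: 3.8
tool_pos: [0.6009, -0.0303, 0.0265]
eef_rot: [[0.002, 1.0, -0.006], [1.0, -0.002, 0.001], [0.001, -0.006, -1.0]]
ft_force: [-0.0, -0.2, 0.2]
gripper_width: 0.0603
grasp_force: 0.0
```

Call:
send_rows(
  motion=[
    [0,0,0,0],
    [0,0,0,0],
    [0,0,0,0],
    [0,0,0,0],
    [0,0,0,0],
    [0,0,0,0],
    [0,0,0,0],
  ],
  grip=1,
  grip_force=25,
)

```text
t: 4.38
tool_pos: [0.6044, -0.0293, 0.0301]
eef_rot: [[-0.0, 1.0, 0.001], [1.0, 0.0, -0.0], [-0.0, 0.001, -1.0]]
ft_force: [0.3, 0.2, 3.1]
gripper_width: 0.0208
grasp_force: 24.5
```

Call:
send_rows(
  motion=[
    [0,0,-2,0],
    [0,0,-3,0],
    [0,0,-3,0],
    [0,0,-3,0],
    [0,0,-2,0],
    [0,0,0,0],
  ],
)

```text
t: 4.88
tool_pos: [0.608, -0.0299, 0.1656]
eef_rot: [[-0.0, 1.0, 0.011], [1.0, 0.0, -0.002], [-0.002, 0.011, -1.0]]
ft_force: [1.4, -0.9, -0.0]
gripper_width: 0.0205
grasp_force: 24.4
```

```bash
python3 - <<'E'
from sb import *
stop_bot()
E
python3 go.py 445 20 150 90
```

```text
bottle top cam ctr@48 446.8 26.0 r 32.0 px [271.7 234.1] 189 centroid [448.1  34.4]
bottle side box [185 211  29  44 865] ctr@30 x,y [445.8  22.6  30. ] expected box?
t 4.98 pos [604.4 -29.3 159.9] yaw 90.0 w 20.6 F [-0.5 -0.  -0.6] | spin 0.0001 shift cm [  4.93 -15.94   0.99] rows 5
```

Call:
send_rows(
  motion=[
    [0.8,-2.6,0,0],
    [0.8,-2.6,0,0],
    [0.8,-2.7,0,0],
    [0.8,-2.7,0,0],
    [0.8,-2.7,0,0],
    [0.9,-2.6,0,0],
    [0,0,0,0],
    [0,0,0,0],
  ],
)

```text
t: 5.65
tool_pos: [0.4425, 0.0203, 0.1571]
eef_rot: [[-0.001, 1.0, -0.004], [1.0, 0.001, 0.001], [0.001, -0.004, -1.0]]
ft_force: [0.2, -0.8, 0.5]
gripper_width: 0.0209
grasp_force: 24.4
```

```bash
python3 go.py 445 20 88 90;python3 - <<'E'
from sb import *
c=stop_bot(); cv2.imwrite('pics/crop5.png',cv2.resize(c['image'][130:270,150:290,::-1],None,fx=4,fy=4,interpolation=3))
E
```

```text
t 5.65 pos [442.5  20.3 157.1] yaw 90.04 w 20.9 F [ 0.2 -0.8  0.5] | spin 0.0007 shift cm [-0.03  0.25  6.91] rows 2
bottle top cam ctr@48 483.0 139.5 r 19.9 px [236.2 224. ] 41 centroid [480. 139.]
bottle side box [185 207  33  48 917] ctr@30 x,y [451.3  28.6  30. ] expected box?
```

View pics/crop5.png

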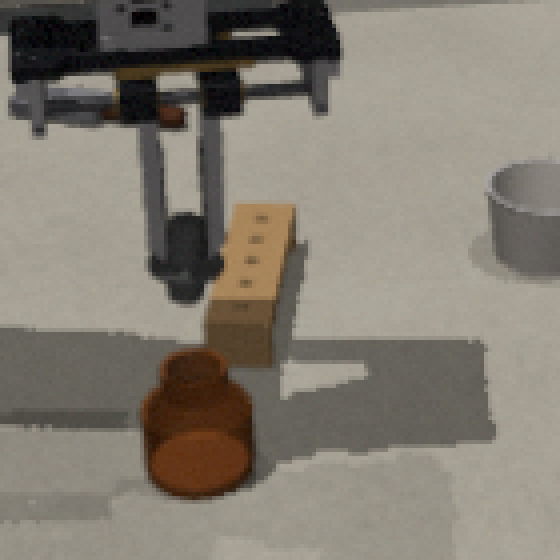

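The stopper is held above the bottle: plug at crop (187,290), neck centre at about (195,365). That puts the mouth near x=447, y=21, so I'll lower it with a small x correction.

Call:
send_rows(
  motion=[
    [0.1,0.2,1.5,0],
    [0,0,1.5,0],
    [0,0,1,0],
    [0,0,0.8,0],
    [0,0,0.8,0],
    [0,0,0.5,0],
    [0,0,0,0],
  ],
)

```text
t: 6.33
tool_pos: [0.4464, 0.0207, 0.0972]
eef_rot: [[0.0, 1.0, -0.002], [1.0, -0.0, 0.0], [0.0, -0.002, -1.0]]
ft_force: [-0.3, -0.2, -0.2]
gripper_width: 0.0209
grasp_force: 24.4
```

Call:
send_rows(
  motion=[
    [0,0,0.3,0],
    [0,0,0.3,0],
    [0,0,0.2,0],
    [0,0,0.1,0],
    [0,0,0,0],
    [0,0,0,0],
  ],
)

```text
t: 6.83
tool_pos: [0.4472, 0.0207, 0.0896]
eef_rot: [[-0.0, 1.0, 0.0], [1.0, 0.0, -0.0], [-0.0, 0.0, -1.0]]
ft_force: [-0.4, -0.4, -1.4]
gripper_width: 0.0207
grasp_force: 24.4
```

Call:
send_rows(
  motion=[
    [0,0,0.1,0],
    [0,0,0.1,0],
    [0,0,0,0],
    [0,0,0,0],
  ],
)

```text
t: 7.17
tool_pos: [0.4471, 0.0207, 0.0877]
eef_rot: [[-0.0, 1.0, -0.0], [1.0, 0.0, -0.0], [-0.0, -0.0, -1.0]]
ft_force: [-1.1, 0.0, 3.3]
gripper_width: 0.0206
grasp_force: 24.8
```

Call:
send_rows(
  motion=[
    [0,0,0.05,0],
    [0,0,0,0],
    [0,0,0,0],
    [0,0,0,0],
    [0,0,0,0],
  ],
  grip=5,
)

```text
t: 7.58
tool_pos: [0.4471, 0.0207, 0.0868]
eef_rot: [[0.0, 1.0, 0.0], [1.0, -0.0, 0.0], [0.0, 0.0, -1.0]]
ft_force: [-0.8, -0.8, 0.6]
gripper_width: 0.0491
grasp_force: 0.0
```

Call:
send_rows(
  motion=[
    [0,0,-1,0],
    [0,0,-2,0],
    [0,0,-3,0],
    [0,0,-3,0],
    [0,0,-2,0],
    [0,0,-0.5,0],
    [0,0,0,0],
    [0,0,0,0],
  ],
)

```text
t: 8.25
tool_pos: [0.4465, 0.0207, 0.2014]
eef_rot: [[-0.0, 1.0, -0.001], [1.0, 0.0, 0.0], [0.0, -0.001, -1.0]]
ft_force: [0.4, 0.1, -0.7]
gripper_width: 0.0498
grasp_force: 0.0
```

```bash
python3 go.py 520 -298 190 105.8;python3 - <<'E'
from h import *
c=look('side'); cv2.imwrite('pics/crop6.png',cv2.resize(c['image'][130:270,150:290,::-1],None,fx=4,fy=4,interpolation=3))
E
```

```text
t 8.25 pos [446.5  20.7 201.4] yaw 90.0 w 49.8 F [ 0.4  0.1 -0.7] | spin -0.2757 shift cm [-32.67  -1.61   1.14] rows 9
```

View pics/crop6.png

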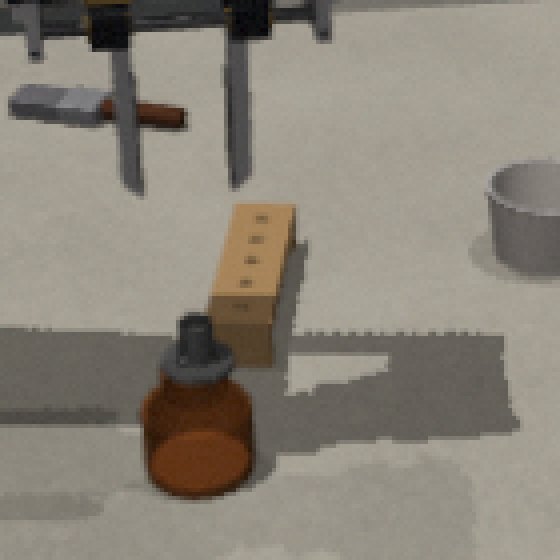

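The side view shows the stopper seated with its flange flat on the rim at crop (197,358), and the bottle upright. Now the first section.

Call:
send_rows(
  motion=[
    [0,0,0,-0.092],
    [0,0,0,-0.092],
    [0,0,0,-0.092],
    [-3.2,-0.1,0,0],
    [-3.2,-0.1,0,0],
    [-3.2,-0.2,0,0],
    [-3.2,-0.2,0,0],
    [-3.2,-0.2,0,0],
    [-3.2,-0.2,0,0],
    [-3.2,-0.2,0,0],
  ],
  grip=4.4,
)

```text
t: 9.13
tool_pos: [0.4953, -0.1989, 0.1993]
eef_rot: [[-0.272, 0.962, -0.004], [0.962, 0.272, 0.003], [0.004, -0.003, -1.0]]
ft_force: [0.5, -0.4, -0.5]
gripper_width: 0.044
grasp_force: 0.0
```

Call:
send_rows(
  motion=[
    [-3.4,-0.1,0,0],
    [-3.4,-0.1,0,0],
    [-3.4,-0.1,0.5,0],
    [0,0,2,0],
    [0,0,3,0],
    [0,0,3,0],
    [0,0,0,0],
    [0,0,0,0],
  ],
)

```text
t: 9.8
tool_pos: [0.5188, -0.2951, 0.113]
eef_rot: [[-0.272, 0.962, -0.007], [0.962, 0.272, 0.005], [0.007, -0.005, -1.0]]
ft_force: [0.3, -0.6, 0.2]
gripper_width: 0.0438
grasp_force: 0.0
```

```bash
python3 go.py 520.5 -298 43 105.8
```

```text
t 9.8 pos [ 518.8 -295.1  113. ] yaw 105.8 w 43.8 F [ 0.3 -0.6  0.2] | spin 0.0001 shift cm [-0.33  0.09  7.  ] rows 2
```

Call:
send_rows(
  motion=[
    [-0.1,0.1,2,0],
    [0,0,2,0],
    [0,0,1.5,0],
    [0,0,1,0],
    [0,0,0.5,0],
    [0,0,0,0],
    [0,0,0,0],
  ],
)

```text
t: 10.38
tool_pos: [0.5235, -0.2982, 0.0481]
eef_rot: [[-0.273, 0.962, 0.001], [0.962, 0.273, -0.001], [-0.001, 0.001, -1.0]]
ft_force: [-0.7, -0.1, 0.5]
gripper_width: 0.0444
grasp_force: 0.0
```

```bash
python3 go.py 520.5 -298 43 105.8
```

```text
t 10.38 pos [ 523.5 -298.2   48.1] yaw 105.82 w 44.4 F [-0.7 -0.1  0.5] | spin 0.0004 shift cm [ 0.1  -0.28  0.51] rows 1
```

Down another 5 mm, 2 mm back in x, then close.

Call:
send_rows(
  motion=[
    [0.1,-0.2,0.4,0],
    [0,0,0.1,0],
    [0,0,0,0],
    [0,0,0,0],
  ],
)

```text
t: 10.72
tool_pos: [0.5206, -0.2975, 0.0423]
eef_rot: [[-0.272, 0.962, 0.0], [0.962, 0.272, -0.0], [-0.0, 0.0, -1.0]]
ft_force: [0.3, -0.1, -0.4]
gripper_width: 0.0437
grasp_force: 0.0
```

Call:
send_rows(
  motion=[
    [0,0,0,0],
    [0,0,0,0],
    [0,0,0,0],
    [0,0,0,0],
    [0,0,0,0],
    [0,0,0,0],
  ],
  grip=1,
  grip_force=25,
)

```text
t: 11.22
tool_pos: [0.5205, -0.2973, 0.042]
eef_rot: [[-0.272, 0.962, -0.0], [0.962, 0.272, -0.0], [-0.0, -0.0, -1.0]]
ft_force: [-0.1, 0.2, -0.1]
gripper_width: 0.0179
grasp_force: 25.0
```

Call:
send_rows(
  motion=[
    [0,0,-0.5,0],
    [0,0,-1,0],
    [0,0,-2,0],
    [0,0,-3,0],
    [0,0,-3,0],
    [0,0,-3,0],
    [0,0,-1,0],
    [0,0,0,0],
    [0,0,0,0],
  ],
)

```text
t: 11.97
tool_pos: [0.5205, -0.2973, 0.177]
eef_rot: [[-0.272, 0.962, 0.001], [0.962, 0.272, -0.0], [-0.001, 0.0, -1.0]]
ft_force: [-0.9, 0.0, -0.9]
gripper_width: 0.018
grasp_force: 25.0
```

```bash
python3 go.py 500.8 210.8 110 76.6; python3 - <<'E'
from h import *
c=look('side','s7.png'); p=arm.get_state()['tool_pos'];q=proj(c,np.vstack([p,p+[0,0,-.03]]));print(q)
u,v=q[1].round().astype(int)
cv2.imwrite('pics/crop7.png',cv2.resize(c['image'][v-40:v+20,u-40:u+40,::-1],None,fx=8,fy=8,interpolation=0))
E
```

```text
t 11.97 pos [ 520.5 -297.3  177. ] yaw 105.81 w 18.0 F [-0.9  0.  -0.9] | spin 0.5099 shift cm [ 48.97 -13.69   6.7 ] rows 14
[[252.92596452 272.30293275]
 [252.73711217 285.22286803]]
```

View pics/crop7.png

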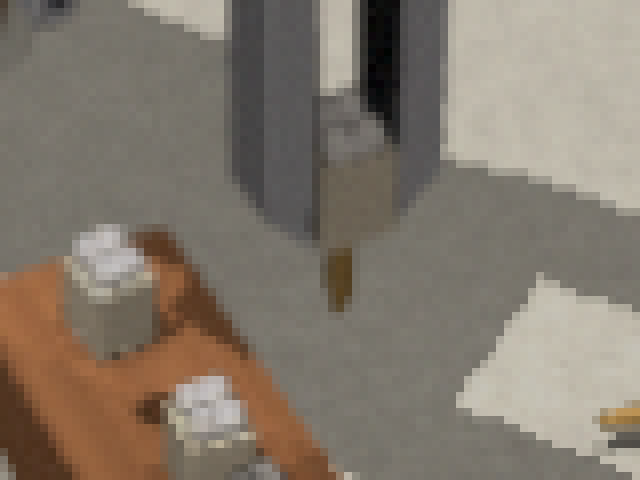

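The section is held upright with its pin at crop (340,280), and pin and fingers share the same column. The remaining sections are undisturbed. Moving above hole 4.

```bash
python3 go.py 514.9 271.4 73 76.6
```

```text
t 12.02 pos [ 519.6 -296.6  175.4] yaw 105.81 w 17.7 F [-0.8 -0.3 -0.7] | spin 0.5099 shift cm [ 55.15 -13.62  10.24] rows 16
```

Call:
send_rows(
  motion=[
    [0,0,0,0.102],
    [0,0,0,0.102],
    [0,0,0,0.102],
    [0,0,0,0.102],
    [0,0,0,0.102],
    [2,-0.5,0,0],
    [3.1,-0.75,0,0],
    [3.1,-0.75,0,0],
    [3.1,-0.75,0,0],
    [3.1,-0.75,0,0],
  ],
)

```text
t: 12.85
tool_pos: [0.5177, -0.1471, 0.1736]
eef_rot: [[0.233, 0.973, -0.005], [0.973, -0.233, 0.003], [0.001, -0.006, -1.0]]
ft_force: [-0.0, 0.3, -0.4]
gripper_width: 0.0175
grasp_force: 25.0
```

Call:
send_rows(
  motion=[
    [3.1,-0.75,0,0],
    [3.1,-0.75,0,0],
    [3.1,-0.75,0,0],
    [3.1,-0.8,0,0],
    [3.1,-0.8,0,0],
    [3.1,-0.8,0,0],
    [3.1,-0.8,0,0],
    [3.1,-0.8,0,0],
    [3.1,-0.8,0,0],
    [3.1,-0.8,0,0],
  ],
)

```text
t: 13.68
tool_pos: [0.5131, 0.1718, 0.1738]
eef_rot: [[0.232, 0.973, -0.006], [0.973, -0.232, -0.001], [-0.002, -0.005, -1.0]]
ft_force: [0.7, 0.5, -0.9]
gripper_width: 0.0178
grasp_force: 25.0
```

Call:
send_rows(
  motion=[
    [3.1,-0.75,0,0],
    [3.1,-0.75,0,0],
    [3.1,-0.75,0,0],
    [0.5,-0.1,0,0],
    [0,0,2,0],
    [0,0,2.5,0],
    [0,0,2.5,0],
    [0,0,2,0],
    [0,0,0,0],
    [0,0,0,0],
  ],
)

```text
t: 14.52
tool_pos: [0.5127, 0.27, 0.0838]
eef_rot: [[0.232, 0.973, -0.007], [0.973, -0.232, -0.003], [-0.004, -0.006, -1.0]]
ft_force: [-0.0, -0.2, 0.3]
gripper_width: 0.0178
grasp_force: 25.0
```

```bash
python3 go.py 514.9 271.4 73 76.6
```

```text
t 14.52 pos [512.7 270.   83.8] yaw 76.57 w 17.8 F [-0.  -0.2  0.3] | spin -0.0006 shift cm [0.19 0.18 1.08] rows 1
```

Call:
send_rows(
  motion=[
    [0.1,0.1,0.6,0],
    [0,0,0,0],
    [0,0,0,0],
    [0,0,0,0],
    [0,0,0,0],
  ],
)

```text
t: 14.93
tool_pos: [0.5171, 0.2723, 0.082]
eef_rot: [[0.232, 0.973, 0.002], [0.973, -0.232, 0.001], [0.001, 0.002, -1.0]]
ft_force: [0.1, 0.0, -0.4]
gripper_width: 0.0176
grasp_force: 25.0
```

```bash
python3 go.py 514.9 271.4 73 76.6; python3 - <<'E'
from h import *
c=look('side','s8.png'); p=arm.get_state()['tool_pos'];q=proj(c,np.vstack([p,p+[0,0,-.028],[.5149,.2714,.036]]));print(q)
u,v=q[1].round().astype(int);print(u,v)
cv2.imwrite('pics/crop8.png',cv2.resize(c['image'][v-20:v+30,u-35:u+35,::-1],None,fx=10,fy=10,interpolation=0))
E
```

```text
t 14.93 pos [517.1 272.3  82. ] yaw 76.59 w 17.6 F [ 0.1  0.  -0.4] | spin -0.0001 shift cm [-0.14 -0.2   0.9 ] rows 1
[[214.87977177 171.6267322 ]
 [215.19045814 179.92467435]
 [214.732663   185.32538025]]
215 180
```

View pics/crop8.png

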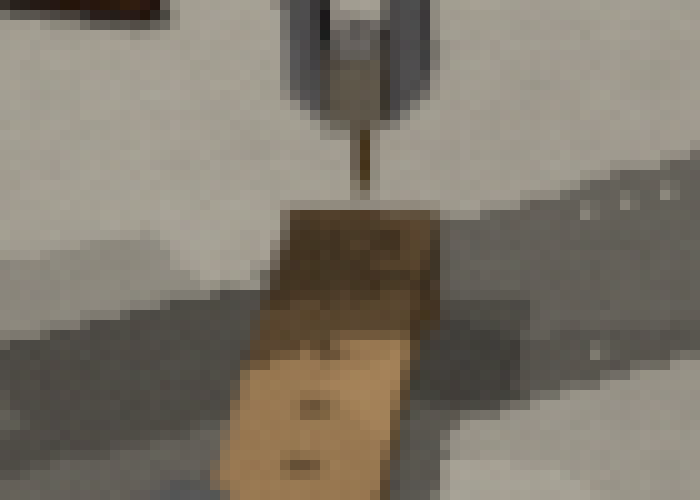

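The pin tip is at px (215.7,178.8). Projecting the TCP-based tip gives (215.2,179.9), so the side view is biased by about 1 mm in x and 4 to 5 mm in y. Correcting for that, the hole lies at about (515,272), which agrees with the top view. I'll let the arm settle and go down.

Call:
send_rows(
  motion=[
    [0,0,0.3,0],
    [0,0,0.3,0],
    [0,0,0,0],
    [0,0,0,0],
    [0,0,0,0],
    [0,0,0,0],
  ],
)

```text
t: 15.48
tool_pos: [0.5165, 0.2722, 0.0749]
eef_rot: [[0.232, 0.973, 0.0], [0.973, -0.232, 0.0], [0.0, 0.0, -1.0]]
ft_force: [0.0, 0.1, -0.2]
gripper_width: 0.0176
grasp_force: 25.0
```

```bash
python3 go.py 515 272 73 76.6
```

```text
t 15.48 pos [516.5 272.2  74.9] yaw 76.6 w 17.6 F [ 0.   0.1 -0.2] | spin -0.0001 shift cm [-0.05 -0.14  0.19] rows 1
```

Call:
send_rows(
  motion=[
    [-0.05,-0.14,0.2,0],
    [0,0,0.3,0],
    [0,0,0.3,0],
    [0,0,0.3,0],
    [0,0,0.3,0],
    [0,0,0,0],
    [0,0,0,0],
  ],
)

```text
t: 16.07
tool_pos: [0.5147, 0.2719, 0.0605]
eef_rot: [[0.232, 0.973, -0.001], [0.973, -0.232, -0.0], [-0.0, -0.001, -1.0]]
ft_force: [-0.6, -0.3, 0.2]
gripper_width: 0.018
grasp_force: 25.0
```

Call:
send_rows(
  motion=[
    [0,0,0.3,0],
    [0,0,0.3,0],
    [0,0,0.3,0],
    [0,0,0.3,0],
    [0,0,0,0],
    [0,0,0,0],
  ],
)

```text
t: 16.57
tool_pos: [0.5145, 0.2722, 0.0484]
eef_rot: [[0.232, 0.973, -0.001], [0.973, -0.232, 0.0], [0.0, -0.001, -1.0]]
ft_force: [-0.6, 2.4, -2.1]
gripper_width: 0.0175
grasp_force: 25.0
```

Call:
send_rows(
  motion=[
    [0.05,0,0.3,0],
    [0,0,0.3,0],
    [0,0,0.2,0],
    [0,0,0.1,0],
    [0,0,0,0],
    [0,0,0,0],
  ],
)

```text
t: 17.07
tool_pos: [0.5149, 0.2724, 0.0396]
eef_rot: [[0.232, 0.973, -0.0], [0.973, -0.232, -0.0], [-0.0, -0.0, -1.0]]
ft_force: [-0.3, 1.0, -0.9]
gripper_width: 0.0182
grasp_force: 25.0
```

Call:
send_rows(
  motion=[
    [0,0,0.1,0],
    [0,0,0.1,0],
    [0,0,0.1,0],
    [0,0,0,0],
    [0,0,0,0],
  ],
)

```text
t: 17.48
tool_pos: [0.5151, 0.2725, 0.0379]
eef_rot: [[0.232, 0.973, -0.0], [0.973, -0.232, -0.0], [-0.0, -0.0, -1.0]]
ft_force: [-2.1, 0.8, 6.0]
gripper_width: 0.0179
grasp_force: 25.0
```

Contact force is 6 N at z=37.9, so the first section is seated. Release, lift and return.

Call:
send_rows(
  motion=[
    [0,0,0,0],
    [0,0,0,0],
    [0,0,0,0],
    [0,0,0,0],
  ],
  grip=4.4,
)

```text
t: 17.82
tool_pos: [0.5152, 0.2722, 0.0368]
eef_rot: [[0.232, 0.973, 0.0], [0.973, -0.232, -0.0], [-0.0, 0.0, -1.0]]
ft_force: [0.2, -0.7, -0.3]
gripper_width: 0.0408
grasp_force: 0.0
```

Call:
send_rows(
  motion=[
    [0,0,-1.5,0],
    [0,0,-2,0],
    [0,0,-3,0],
    [0,0,-3,0],
    [0,0,-3,0],
    [0,0,-1,0],
    [0,0,0,0],
    [0,0,0,0],
  ],
)

```text
t: 18.48
tool_pos: [0.5149, 0.2723, 0.1713]
eef_rot: [[0.232, 0.973, -0.0], [0.973, -0.232, -0.0], [-0.0, -0.0, -1.0]]
ft_force: [-0.1, 0.4, 0.0]
gripper_width: 0.0441
grasp_force: 0.0
```

```bash
python3 go.py 510.8 -270.5 43 105.8;  python3 - <<'E'
from h import *
c=look('side','s9.png'); u,v=215,178
a=c['image'][v-25:v+35,u-40:u+40]; b=c['image'][265:325,200:280]
cv2.imwrite('pics/crop9.png',cv2.resize(np.hstack([a,b])[:,:,::-1],None,fx=5,fy=5,interpolation=3))
E
```

```text
t 18.48 pos [514.9 272.3 171.3] yaw 76.59 w 44.1 F [-0.1  0.4  0. ] | spin -0.5098 shift cm [-52.12 -15.17  12.83] rows 15
```

View pics/crop9.png

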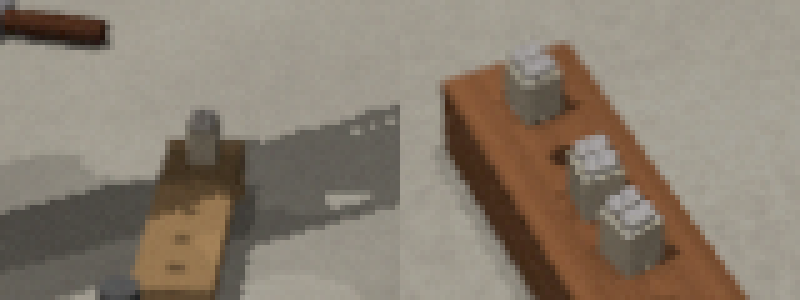

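The section stands upright in hole 4 at crop (203,140). Three remain in the rack. Next pick.

Call:
send_rows(
  motion=[
    [0,0,0,-0.102],
    [0,0,0,-0.102],
    [0,0,0,-0.102],
    [0,0,0,-0.102],
    [0,0,0,-0.102],
    [-2.1,-0.6,0,0],
    [-3.1,-0.9,0,0],
    [-3.1,-0.9,0,0],
    [-3.1,-0.9,0,0],
    [-3.1,-0.9,0,0],
  ],
)

```text
t: 19.37
tool_pos: [0.5118, 0.1201, 0.1686]
eef_rot: [[-0.273, 0.962, -0.006], [0.962, 0.273, -0.001], [0.001, -0.006, -1.0]]
ft_force: [0.7, -0.0, 0.0]
gripper_width: 0.0442
grasp_force: 0.0
```

Call:
send_rows(
  motion=[
    [-3.1,-0.9,0,0],
    [-3.1,-0.9,0,0],
    [-3.1,-0.9,0,0],
    [-3.1,-0.9,0,0],
    [-3.1,-0.9,0,0],
    [-3.1,-0.9,0,0],
    [-3.1,-0.9,0,0],
    [-3.1,-0.9,0,0],
    [-3.1,-0.9,0,0],
    [-3.1,-0.9,0,0],
  ],
)

```text
t: 20.2
tool_pos: [0.51, -0.2019, 0.1687]
eef_rot: [[-0.272, 0.962, -0.005], [0.962, 0.272, 0.003], [0.004, -0.004, -1.0]]
ft_force: [0.8, -0.3, -0.6]
gripper_width: 0.0444
grasp_force: 0.0
```

Call:
send_rows(
  motion=[
    [-3.1,-0.9,0,0],
    [-3.1,-0.9,0,0],
    [-0.4,-0.2,1,0],
    [0,0,2,0],
    [0,0,2.5,0],
    [0,0,1.5,0],
    [0,0,0,0],
    [0,0,0,0],
    [0,0,0,0],
    [0,0,0,0],
  ],
)

```text
t: 21.03
tool_pos: [0.5115, -0.2704, 0.1028]
eef_rot: [[-0.273, 0.962, 0.001], [0.962, 0.273, -0.001], [-0.001, 0.001, -1.0]]
ft_force: [0.3, -0.4, -0.1]
gripper_width: 0.044
grasp_force: 0.0
```

```bash
python3 go.py 510.8 -270.5 43 105.8
```

```text
t 21.03 pos [ 511.5 -270.4  102.8] yaw 105.84 w 44.0 F [ 0.3 -0.4 -0.1] | spin 0.0006 shift cm [ 0.01 -0.07  5.98] rows 2
```

Call:
send_rows(
  motion=[
    [0,-0.05,2,0],
    [0,0,2,0],
    [0,0,1,0],
    [0,0,0.7,0],
    [0,0,0.3,0],
    [0,0,0,0],
    [0,0,0,0],
    [0,0,0,0],
  ],
)

```text
t: 21.7
tool_pos: [0.5112, -0.271, 0.0431]
eef_rot: [[-0.273, 0.962, 0.002], [0.962, 0.273, -0.001], [-0.002, 0.001, -1.0]]
ft_force: [-0.8, 0.2, 0.2]
gripper_width: 0.044
grasp_force: 0.0
```

Call:
send_rows(
  motion=[
    [0,0,0,0],
    [0,0,0,0],
    [0,0,0,0],
    [0,0,0,0],
    [0,0,0,0],
    [0,0,0,0],
  ],
  grip=1,
)

```text
t: 22.2
tool_pos: [0.5104, -0.2704, 0.0422]
eef_rot: [[-0.273, 0.962, 0.0], [0.962, 0.273, -0.0], [-0.0, 0.0, -1.0]]
ft_force: [-0.2, -0.4, 1.6]
gripper_width: 0.0181
grasp_force: 24.9
```

Call:
send_rows(
  motion=[
    [0,0,-0.5,0],
    [0,0,-1,0],
    [0,0,-2,0],
    [0,0,-3,0],
    [0,0,-3,0],
    [0,0,-3,0],
    [0,0,-1,0],
    [0,0,0,0],
    [0,0,0,0],
  ],
)

```text
t: 22.95
tool_pos: [0.5103, -0.2703, 0.177]
eef_rot: [[-0.273, 0.962, 0.0], [0.962, 0.273, -0.0], [-0.0, 0.0, -1.0]]
ft_force: [-0.3, -0.1, -0.8]
gripper_width: 0.0175
grasp_force: 24.9
```

```bash
python3 go.py 507.9 242.2 73 76.6
```

```text
t 22.95 pos [ 510.3 -270.3  177. ] yaw 105.82 w 17.5 F [-0.3 -0.1 -0.8] | spin 0.5099 shift cm [ 49.8  -12.11  10.4 ] rows 14
```

Call:
send_rows(
  motion=[
    [0,0,0,0.102],
    [0,0,0,0.102],
    [0,0,0,0.102],
    [0,0,0,0.102],
    [0,0,0,0.102],
    [3.1,-0.75,0,0],
    [3.1,-0.75,0,0],
    [3.1,-0.75,0,0],
    [3.1,-0.75,0,0],
    [3.1,-0.75,0,0],
  ],
)

```text
t: 23.78
tool_pos: [0.5075, -0.1088, 0.1736]
eef_rot: [[0.233, 0.973, -0.006], [0.973, -0.233, 0.002], [0.001, -0.006, -1.0]]
ft_force: [0.2, 0.2, -0.8]
gripper_width: 0.0178
grasp_force: 24.9
```

Call:
send_rows(
  motion=[
    [3.1,-0.75,0,0],
    [3.1,-0.75,0,0],
    [3.1,-0.75,0,0],
    [3.1,-0.75,0,0],
    [3.1,-0.75,0,0],
    [3.1,-0.75,0,0],
    [3.1,-0.75,0,0],
    [3.1,-0.75,0,0],
    [3.1,-0.75,0,0],
    [3.1,-0.75,0,0],
  ],
)

```text
t: 24.62
tool_pos: [0.5063, 0.2091, 0.1736]
eef_rot: [[0.232, 0.973, -0.006], [0.973, -0.232, -0.001], [-0.003, -0.005, -1.0]]
ft_force: [1.6, 0.7, -0.9]
gripper_width: 0.0178
grasp_force: 24.9
```

Call:
send_rows(
  motion=[
    [3.1,-0.8,0,0],
    [0.2,-0.1,0,0],
    [0,0,2,0],
    [0,0,2.5,0],
    [0,0,2.5,0],
    [0,0,2,0],
    [0,0,1,0],
    [0,0,0,0],
    [0,0,0,0],
    [0,0,0,0],
  ],
)

```text
t: 25.45
tool_pos: [0.5084, 0.2422, 0.0777]
eef_rot: [[0.232, 0.973, 0.001], [0.973, -0.232, 0.0], [0.001, 0.001, -1.0]]
ft_force: [-0.1, -0.2, -0.0]
gripper_width: 0.0179
grasp_force: 24.9
```

```bash
python3 go.py 507.9 242.2 73 76.6
```

```text
t 25.45 pos [508.4 242.2  77.7] yaw 76.58 w 17.9 F [-0.1 -0.2 -0. ] | spin -0.0004 shift cm [-0.01 -0.05  0.47] rows 1
```

Call:
send_rows(
  motion=[
    [0,-0.05,0.4,0],
    [0,0,0.3,0],
    [0,0,0.3,0],
    [0,0,0.3,0],
    [0,0,0.3,0],
    [0,0,0.1,0],
    [0,0,0,0],
    [0,0,0,0],
  ],
)

```text
t: 26.12
tool_pos: [0.5071, 0.2423, 0.0599]
eef_rot: [[0.232, 0.973, -0.0], [0.973, -0.232, -0.0], [-0.0, -0.0, -1.0]]
ft_force: [0.7, -0.0, -0.1]
gripper_width: 0.0181
grasp_force: 24.9
```

Call:
send_rows(
  motion=[
    [0,0,0.3,0],
    [0,0,0.2,0],
    [0,0,0,0],
    [0,0,0,0],
  ],
)

```text
t: 26.45
tool_pos: [0.5069, 0.2423, 0.0547]
eef_rot: [[0.232, 0.973, -0.001], [0.973, -0.232, -0.0], [-0.0, -0.0, -1.0]]
ft_force: [-0.0, 0.6, -0.9]
gripper_width: 0.0176
grasp_force: 24.9
```

Call:
send_rows(
  motion=[
    [0,0.05,0.3,0],
    [0,0,0.3,0],
    [0,0,0.3,0],
    [0,0,0,0],
    [0,0,0,0],
  ],
)

```text
t: 26.87
tool_pos: [0.5073, 0.2421, 0.0455]
eef_rot: [[0.232, 0.973, -0.001], [0.973, -0.232, -0.0], [-0.0, -0.001, -1.0]]
ft_force: [1.1, 0.9, -0.2]
gripper_width: 0.0176
grasp_force: 24.9
```

Call:
send_rows(
  motion=[
    [0,0,0.3,0],
    [0,0,0.3,0],
    [0,0,0.2,0],
    [0,0,0.1,0],
    [0,0,0,0],
    [0,0,0,0],
  ],
)

```text
t: 27.37
tool_pos: [0.5076, 0.2422, 0.0381]
eef_rot: [[0.232, 0.973, -0.0], [0.973, -0.232, -0.0], [-0.0, -0.0, -1.0]]
ft_force: [-3.9, -0.3, 7.1]
gripper_width: 0.0176
grasp_force: 24.9
```

Call:
send_rows(
  motion=[
    [0,0,0,0],
    [0,0,0,0],
    [0,0,0,0],
    [0,0,0,0],
  ],
  grip=4.4,
)

```text
t: 27.7
tool_pos: [0.5075, 0.2422, 0.0366]
eef_rot: [[0.232, 0.973, -0.0], [0.973, -0.232, -0.0], [-0.0, -0.0, -1.0]]
ft_force: [-0.1, 1.3, -0.8]
gripper_width: 0.041
grasp_force: 0.0
```

Call:
send_rows(
  motion=[
    [0,0,-1.5,0],
    [0,0,-2,0],
    [0,0,-3,0],
    [0,0,-3,0],
    [0,0,-3,0],
    [0,0,-1,0],
    [0,0,0,0],
    [0,0,0,0],
  ],
)

```text
t: 28.37
tool_pos: [0.5074, 0.2421, 0.1713]
eef_rot: [[0.232, 0.973, -0.0], [0.973, -0.232, -0.0], [-0.0, -0.0, -1.0]]
ft_force: [-0.8, 0.9, -0.6]
gripper_width: 0.0439
grasp_force: 0.0
```

```bash
python3 go.py 502.2 -238.5 42 105.8
```

```text
t 28.37 pos [507.4 242.1 171.3] yaw 76.59 w 43.9 F [-0.8  0.9 -0.6] | spin -0.5098 shift cm [-46.11 -13.58  12.93] rows 14
```

15 rows of (-3.07, -0.905).

Call:
send_rows(
  motion=[
    [0,0,0,-0.102],
    [0,0,0,-0.102],
    [0,0,0,-0.102],
    [0,0,0,-0.102],
    [0,0,0,-0.102],
    [-3,-0.9,0,0],
    [-3.1,-0.9,0,0],
    [-3.1,-0.9,0,0],
    [-3.1,-0.9,0,0],
    [-3.1,-0.9,0,0],
  ],
)

```text
t: 29.2
tool_pos: [0.5038, 0.0805, 0.1685]
eef_rot: [[-0.273, 0.962, -0.006], [0.962, 0.273, 0.0], [0.002, -0.006, -1.0]]
ft_force: [-0.1, -0.0, -0.3]
gripper_width: 0.0437
grasp_force: 0.0
```

Call:
send_rows(
  motion=[
    [-3.1,-0.9,0,0],
    [-3.1,-0.9,0,0],
    [-3.1,-0.9,0,0],
    [-3.1,-0.9,0,0],
    [-3.1,-0.9,0,0],
    [-3.1,-0.9,0,0],
    [-3.1,-0.9,0,0],
    [-3.1,-0.9,0,0],
    [-3.1,-0.9,0,0],
    [-2.8,-1,0,0],
  ],
)

```text
t: 30.03
tool_pos: [0.5005, -0.2392, 0.1684]
eef_rot: [[-0.272, 0.962, -0.005], [0.962, 0.272, 0.003], [0.004, -0.004, -1.0]]
ft_force: [-0.1, -0.1, 0.7]
gripper_width: 0.0439
grasp_force: 0.0
```

Call:
send_rows(
  motion=[
    [0,0,1,0],
    [0,0,2,0],
    [0,0,2.5,0],
    [0,0,1.5,0],
    [0,0,0,0],
    [0,0,0,0],
    [0,0,0,0],
    [0,0,0,0],
  ],
)

```text
t: 30.7
tool_pos: [0.5031, -0.2385, 0.1028]
eef_rot: [[-0.273, 0.962, 0.001], [0.962, 0.273, -0.001], [-0.001, 0.001, -1.0]]
ft_force: [1.3, -0.3, -0.4]
gripper_width: 0.0442
grasp_force: 0.0
```

```bash
python3 go.py 502.2 -238.5 42 105.8
```

```text
t 30.7 pos [ 503.1 -238.5  102.8] yaw 105.84 w 44.2 F [ 1.3 -0.3 -0.4] | spin 0.0006 shift cm [ 0.02 -0.08  6.08] rows 2
```

Call:
send_rows(
  motion=[
    [0,-0.05,2,0],
    [0,0,2,0],
    [0,0,1,0],
    [0,0,0.7,0],
    [0,0,0.3,0],
    [0,0,0,0],
    [0,0,0,0],
    [0,0,0,0],
  ],
)

```text
t: 31.37
tool_pos: [0.5027, -0.2391, 0.043]
eef_rot: [[-0.273, 0.962, 0.002], [0.962, 0.273, -0.001], [-0.002, 0.001, -1.0]]
ft_force: [0.7, 0.1, 0.5]
gripper_width: 0.0442
grasp_force: 0.0
```

Call:
send_rows(
  motion=[
    [0,0,0,0],
    [0,0,0,0],
    [0,0,0,0],
    [0,0,0,0],
    [0,0,0,0],
    [0,0,0,0],
  ],
  grip=1,
)

```text
t: 31.87
tool_pos: [0.502, -0.2386, 0.0422]
eef_rot: [[-0.273, 0.962, 0.0], [0.962, 0.273, -0.0], [-0.0, 0.0, -1.0]]
ft_force: [-0.4, 0.4, 1.2]
gripper_width: 0.018
grasp_force: 24.7
```

Call:
send_rows(
  motion=[
    [0,0,-0.5,0],
    [0,0,-1,0],
    [0,0,-2,0],
    [0,0,-3,0],
    [0,0,-3,0],
    [0,0,-3,0],
    [0,0,-1,0],
    [0,0,0,0],
    [0,0,0,0],
  ],
)

```text
t: 32.62
tool_pos: [0.5018, -0.2385, 0.177]
eef_rot: [[-0.273, 0.962, 0.0], [0.962, 0.273, -0.0], [-0.001, 0.0, -1.0]]
ft_force: [0.2, 0.5, -0.5]
gripper_width: 0.0179
grasp_force: 24.7
```

```bash
python3 go.py 500.6 212.1 73 76.6
```

```text
t 32.62 pos [ 501.8 -238.5  177. ] yaw 105.81 w 17.9 F [ 0.2  0.5 -0.5] | spin 0.5099 shift cm [ 43.81 -10.56  10.4 ] rows 13
```

Call:
send_rows(
  motion=[
    [0,0,0,0.102],
    [0,0,0,0.102],
    [0,0,0,0.102],
    [0,0,0,0.102],
    [0,0,0,0.102],
    [3.1,-0.75,0,0],
    [3.1,-0.75,0,0],
    [3.1,-0.75,0,0],
    [3.1,-0.75,0,0],
    [3.1,-0.75,0,0],
  ],
)

```text
t: 33.45
tool_pos: [0.499, -0.0771, 0.1737]
eef_rot: [[0.233, 0.973, -0.006], [0.973, -0.233, 0.002], [0.001, -0.006, -1.0]]
ft_force: [0.5, 0.1, -2.0]
gripper_width: 0.0179
grasp_force: 24.7
```

Call:
send_rows(
  motion=[
    [3.1,-0.75,0,0],
    [3.1,-0.75,0,0],
    [3.1,-0.75,0,0],
    [3.1,-0.75,0,0],
    [3.1,-0.75,0,0],
    [3.1,-0.75,0,0],
    [3.1,-0.75,0,0],
    [3.1,-0.75,0,0],
    [3.1,-0.75,0,0],
    [0.4,-0.1,0,0],
  ],
)

```text
t: 34.28
tool_pos: [0.4978, 0.216, 0.1738]
eef_rot: [[0.228, 0.974, -0.005], [0.974, -0.228, 0.001], [-0.0, -0.006, -1.0]]
ft_force: [-1.0, -0.3, 0.1]
gripper_width: 0.0176
grasp_force: 24.7
```

Call:
send_rows(
  motion=[
    [0,0,2,0],
    [0,0,2.5,0],
    [0,0,2.5,0],
    [0,0,2,0],
    [0,0,1,0],
    [0,0,0,0],
    [0,0,0,0],
    [0,0,0,0],
    [0,0,0,0],
  ],
)

```text
t: 35.03
tool_pos: [0.5017, 0.2123, 0.0784]
eef_rot: [[0.232, 0.973, 0.003], [0.973, -0.232, 0.001], [0.001, 0.003, -1.0]]
ft_force: [-0.1, 0.0, 0.4]
gripper_width: 0.0179
grasp_force: 24.7
```

```bash
python3 go.py 500.6 212.1 73 76.6
```

```text
t 35.03 pos [501.7 212.3  78.4] yaw 76.58 w 17.9 F [-0.1  0.   0.4] | spin -0.0003 shift cm [-0.04 -0.1   0.54] rows 1
```

Call:
send_rows(
  motion=[
    [0,-0.03,0.4,0],
    [0,0,0.3,0],
    [0,0,0.3,0],
    [0,0,0.3,0],
    [0,0,0.3,0],
    [0,0,0.1,0],
    [0,0,0,0],
    [0,0,0,0],
  ],
)

```text
t: 35.7
tool_pos: [0.5, 0.2122, 0.0598]
eef_rot: [[0.232, 0.973, -0.0], [0.973, -0.232, -0.0], [-0.0, -0.0, -1.0]]
ft_force: [-0.4, -0.0, -0.4]
gripper_width: 0.0179
grasp_force: 24.7
```

Call:
send_rows(
  motion=[
    [0,0,0.3,0],
    [0,0,0.2,0],
    [0,0,0,0],
    [0,0,0,0],
  ],
)

```text
t: 36.03
tool_pos: [0.4999, 0.2121, 0.0547]
eef_rot: [[0.232, 0.973, -0.0], [0.973, -0.232, -0.0], [-0.0, -0.0, -1.0]]
ft_force: [-0.6, -0.8, -0.7]
gripper_width: 0.018
grasp_force: 24.7
```

Call:
send_rows(
  motion=[
    [0,0.05,0.3,0],
    [0,0,0.3,0],
    [0,0,0.3,0],
    [0,0,0,0],
    [0,0,0,0],
  ],
)

```text
t: 36.45
tool_pos: [0.5002, 0.212, 0.0455]
eef_rot: [[0.232, 0.973, -0.001], [0.973, -0.232, -0.0], [-0.0, -0.001, -1.0]]
ft_force: [0.3, 0.2, 0.0]
gripper_width: 0.0177
grasp_force: 24.7
```

Call:
send_rows(
  motion=[
    [0,0,0.3,0],
    [0,0,0.3,0],
    [0,0,0.2,0],
    [0,0,0.1,0],
    [0,0,0,0],
    [0,0,0,0],
  ],
)

```text
t: 36.95
tool_pos: [0.5005, 0.212, 0.0381]
eef_rot: [[0.232, 0.973, -0.001], [0.973, -0.232, -0.0], [-0.0, -0.0, -1.0]]
ft_force: [-3.7, -0.9, 7.7]
gripper_width: 0.0181
grasp_force: 24.8
```

Seated. Release, and on to the last section at (485,-179.5).

Call:
send_rows(
  motion=[
    [0,0,0,0],
    [0,0,0,0],
    [0,0,0,0],
    [0,0,0,0],
  ],
  grip=4.4,
)

```text
t: 37.28
tool_pos: [0.5004, 0.212, 0.0366]
eef_rot: [[0.232, 0.973, -0.0], [0.973, -0.232, -0.0], [-0.0, -0.0, -1.0]]
ft_force: [-0.1, 0.1, 0.6]
gripper_width: 0.041
grasp_force: 0.0
```

Call:
send_rows(
  motion=[
    [0,0,-1.5,0],
    [0,0,-2,0],
    [0,0,-3,0],
    [0,0,-3,0],
    [0,0,-3,0],
    [0,0,-1,0],
    [0,0,0,0],
    [0,0,0,0],
  ],
)

```text
t: 37.95
tool_pos: [0.5003, 0.212, 0.1713]
eef_rot: [[0.232, 0.973, -0.0], [0.973, -0.232, -0.0], [-0.0, -0.0, -1.0]]
ft_force: [-0.3, -1.1, -1.8]
gripper_width: 0.0438
grasp_force: 0.0
```

```bash
python3 go.py 485.2 -179.4 42 105.8
```

```text
t 37.95 pos [500.3 212.  171.3] yaw 76.59 w 43.8 F [-0.3 -1.1 -1.8] | spin -0.5098 shift cm [-37.25 -12.11  12.93] rows 11
```

Call:
send_rows(
  motion=[
    [0,0,0,-0.102],
    [0,0,0,-0.102],
    [0,0,0,-0.102],
    [0,0,0,-0.102],
    [0,0,0,-0.102],
    [-3.1,-1,0,0],
    [-3.1,-1,0,0],
    [-3.1,-1,0,0],
    [-3.1,-1,0,0],
    [-3.1,-1,0,0],
  ],
)

```text
t: 38.78
tool_pos: [0.4922, 0.0481, 0.1686]
eef_rot: [[-0.273, 0.962, -0.006], [0.962, 0.273, 0.0], [0.002, -0.006, -1.0]]
ft_force: [1.1, -0.2, -0.0]
gripper_width: 0.0441
grasp_force: 0.0
```

Call:
send_rows(
  motion=[
    [-3.1,-1,0,0],
    [-3.1,-1,0,0],
    [-3.1,-1,0,0],
    [-3.1,-1,0,0],
    [-3.1,-1,0,0],
    [-3.1,-1,0,0],
    [-3.1,-1.1,0,0],
    [0,0,0,0],
    [0,0,0,0],
  ],
)

```text
t: 39.53
tool_pos: [0.4836, -0.1794, 0.1689]
eef_rot: [[-0.269, 0.963, -0.005], [0.963, 0.269, 0.003], [0.004, -0.004, -1.0]]
ft_force: [-1.1, -0.0, -0.4]
gripper_width: 0.0442
grasp_force: 0.0
```

Call:
send_rows(
  motion=[
    [0,0,1,0],
    [0,0,2,0],
    [0,0,2.5,0],
    [0,0,1.5,0],
    [0,0,0,0],
    [0,0,0,0],
    [0,0,0,0],
    [0,0,0,0],
  ],
)

```text
t: 40.2
tool_pos: [0.4865, -0.1787, 0.103]
eef_rot: [[-0.273, 0.962, 0.002], [0.962, 0.273, -0.001], [-0.002, 0.002, -1.0]]
ft_force: [0.2, -0.0, 0.4]
gripper_width: 0.044
grasp_force: 0.0
```

```bash
python3 go.py 485.2 -179.4 42 105.8
```

```text
t 40.2 pos [ 486.5 -178.7  103. ] yaw 105.87 w 44.0 F [ 0.2 -0.   0.4] | spin 0.0012 shift cm [-0.03 -0.14  6.1 ] rows 2
```

Call:
send_rows(
  motion=[
    [-0.05,-0.05,2,0],
    [0,0,2,0],
    [0,0,1,0],
    [0,0,0.7,0],
    [0,0,0.3,0],
    [0,0,0,0],
    [0,0,0,0],
    [0,0,0,0],
  ],
)

```text
t: 40.87
tool_pos: [0.486, -0.1799, 0.043]
eef_rot: [[-0.273, 0.962, 0.002], [0.962, 0.273, -0.001], [-0.001, 0.001, -1.0]]
ft_force: [-0.1, 0.2, 0.5]
gripper_width: 0.0443
grasp_force: 0.0
```

Call:
send_rows(
  motion=[
    [0,0,0,0],
    [0,0,0,0],
    [0,0,0,0],
    [0,0,0,0],
    [0,0,0,0],
    [0,0,0,0],
  ],
  grip=1,
)

```text
t: 41.37
tool_pos: [0.4852, -0.1795, 0.0421]
eef_rot: [[-0.272, 0.962, 0.0], [0.962, 0.272, -0.0], [-0.0, 0.0, -1.0]]
ft_force: [-0.2, -1.0, 1.7]
gripper_width: 0.0181
grasp_force: 24.3
```

Call:
send_rows(
  motion=[
    [0,0,-0.5,0],
    [0,0,-1,0],
    [0,0,-2,0],
    [0,0,-3,0],
    [0,0,-3,0],
    [0,0,-3,0],
    [0,0,-1,0],
    [0,0,0,0],
    [0,0,0,0],
  ],
)

```text
t: 42.12
tool_pos: [0.4851, -0.1794, 0.1769]
eef_rot: [[-0.272, 0.962, 0.0], [0.962, 0.272, -0.0], [-0.0, 0.0, -1.0]]
ft_force: [-1.0, 0.8, -0.6]
gripper_width: 0.0181
grasp_force: 24.7
```

```bash
python3 go.py 493.4 181.9 73 76.6; python3 -c "
from sb import *
stop_bot()"
```

```text
t 42.12 pos [ 485.1 -179.4  176.9] yaw 105.81 w 18.1 F [-1.   0.8 -0.6] | spin 0.5099 shift cm [35.34 -7.56 10.39] rows 10
bottle top cam ctr@48 443.9 19.3 r 34.3 px [276.  235.8] 235 centroid [442.9  21.5]
bottle side box [185 224  28  31 714] ctr@30 x,y [442.7   1.1  30. ] expected box?
```

Call:
send_rows(
  motion=[
    [0,0,0,0.102],
    [0,0,0,0.102],
    [0,0,0,0.102],
    [0,0,0,0.102],
    [0,0,0,0.102],
    [2.9,-0.6,0,0],
    [2.9,-0.6,0,0],
    [2.9,-0.6,0,0],
    [2.9,-0.6,0,0],
    [2.9,-0.6,0,0],
  ],
)

```text
t: 43.05
tool_pos: [0.4877, -0.0298, 0.1743]
eef_rot: [[0.232, 0.973, -0.005], [0.973, -0.232, 0.001], [0.0, -0.005, -1.0]]
ft_force: [0.6, -0.1, -1.2]
gripper_width: 0.0182
grasp_force: 24.7
```

Call:
send_rows(
  motion=[
    [3,-0.7,0,0],
    [3,-0.7,0,0],
    [3,-0.7,0,0],
    [3,-0.6,0,0],
    [3,-0.6,0,0],
    [3,-0.6,0,0],
    [2.8,-0.65,0,0],
    [0,0,0,0],
    [0,0,0,0],
  ],
)

```text
t: 43.8
tool_pos: [0.4918, 0.1822, 0.1745]
eef_rot: [[0.229, 0.973, -0.005], [0.973, -0.229, -0.001], [-0.002, -0.004, -1.0]]
ft_force: [0.2, -0.8, -0.3]
gripper_width: 0.0181
grasp_force: 24.3
```

Call:
send_rows(
  motion=[
    [0,0,2,0],
    [0,0,2.5,0],
    [0,0,2.5,0],
    [0,0,2,0],
    [0,0,1,0],
    [0,0,0,0],
    [0,0,0,0],
    [0,0,0,0],
    [0,0,0,0],
  ],
)

```text
t: 44.55
tool_pos: [0.495, 0.1814, 0.0786]
eef_rot: [[0.232, 0.973, 0.003], [0.973, -0.232, 0.001], [0.001, 0.003, -1.0]]
ft_force: [-0.1, 0.5, 0.5]
gripper_width: 0.0181
grasp_force: 24.6
```

```bash
python3 go.py 493.4 181.9 73 76.6
```

```text
t 44.55 pos [495.  181.4  78.6] yaw 76.58 w 18.1 F [-0.1  0.5  0.5] | spin -0.0004 shift cm [ 0.01 -0.17  0.56] rows 1
```

Call:
send_rows(
  motion=[
    [0.04,-0.08,0.4,0],
    [0,0,0.3,0],
    [0,0,0.3,0],
    [0,0,0.3,0],
    [0,0,0.3,0],
    [0,0,0.1,0],
    [0,0,0,0],
    [0,0,0,0],
  ],
)

```text
t: 45.22
tool_pos: [0.4928, 0.182, 0.0598]
eef_rot: [[0.232, 0.973, -0.0], [0.973, -0.232, -0.0], [-0.0, -0.0, -1.0]]
ft_force: [-0.1, -1.0, 0.1]
gripper_width: 0.018
grasp_force: 24.6
```

Call:
send_rows(
  motion=[
    [0,0,0.3,0],
    [0,0,0.2,0],
    [0,0,0,0],
    [0,0,0,0],
  ],
)

```text
t: 45.55
tool_pos: [0.4927, 0.182, 0.0547]
eef_rot: [[0.232, 0.973, -0.0], [0.973, -0.232, -0.0], [-0.0, -0.0, -1.0]]
ft_force: [-0.0, 1.0, -0.5]
gripper_width: 0.0183
grasp_force: 24.7
```

Call:
send_rows(
  motion=[
    [0,0.05,0.3,0],
    [0,0,0.3,0],
    [0,0,0.3,0],
    [0,0,0,0],
    [0,0,0,0],
  ],
)

```text
t: 45.97
tool_pos: [0.493, 0.1818, 0.0456]
eef_rot: [[0.232, 0.973, -0.001], [0.973, -0.232, -0.0], [-0.0, -0.001, -1.0]]
ft_force: [0.4, 0.6, -0.7]
gripper_width: 0.0183
grasp_force: 24.7
```

Call:
send_rows(
  motion=[
    [0,0,0.3,0],
    [0,0,0.3,0],
    [0,0,0.2,0],
    [0,0,0.1,0],
    [0,0,0,0],
    [0,0,0,0],
  ],
)

```text
t: 46.47
tool_pos: [0.4933, 0.1818, 0.0381]
eef_rot: [[0.232, 0.973, -0.0], [0.973, -0.232, -0.0], [-0.0, -0.0, -1.0]]
ft_force: [-4.0, -0.4, 7.8]
gripper_width: 0.0183
grasp_force: 24.5
```

Seated. Release, lift and move aside for a check with both cameras.

Call:
send_rows(
  motion=[
    [0,0,0,0],
    [0,0,0,0],
    [0,0,0,0],
    [0,0,0,0],
  ],
  grip=4.4,
)

```text
t: 46.8
tool_pos: [0.4932, 0.1818, 0.0367]
eef_rot: [[0.232, 0.973, -0.0], [0.973, -0.232, -0.0], [-0.0, -0.0, -1.0]]
ft_force: [-0.3, 0.3, -0.4]
gripper_width: 0.041
grasp_force: 0.0
```

Call:
send_rows(
  motion=[
    [0,0,-1.5,0],
    [0,0,-2,0],
    [0,0,-3,0],
    [0,0,-3,0],
    [0,0,-3,0],
    [0,0,-1,0],
    [-2,0,0,0],
    [-3,0,0,0],
    [-3,0,0,0],
    [-3,0,0,0],
  ],
)

```text
t: 47.63
tool_pos: [0.4668, 0.0741, 0.1708]
eef_rot: [[0.231, 0.973, -0.001], [0.973, -0.231, -0.0], [-0.0, -0.001, -1.0]]
ft_force: [0.1, -0.2, -1.0]
gripper_width: 0.0444
grasp_force: 0.0
```

Call:
send_rows(
  motion=[
    [-3,0,0,0],
    [-3,0,0,0],
    [-3,0,0,0],
    [-3,0,0,0],
    [-3,0,0,0],
    [-3,0,0,0],
    [-3,0,0,0],
    [0,0,0,0],
    [0,0,0,0],
  ],
)

```text
t: 48.38
tool_pos: [0.4184, -0.1302, 0.1709]
eef_rot: [[0.235, 0.972, -0.001], [0.972, -0.235, 0.001], [0.001, -0.002, -1.0]]
ft_force: [0.8, 0.6, 0.5]
gripper_width: 0.0441
grasp_force: 0.0
```

```bash
python3 - <<'E'
from h import *
s=look('side')['image']; t=look('top')['image']
a=cv2.resize(s[160:270,150:290],(560,440),interpolation=3); b=cv2.resize(t[192:242,175:310],(780,289),interpolation=3)
cv2.imwrite('pics/f1.png',a[:,:,::-1]); cv2.imwrite('pics/f2.png',np.clip(b[:,:,::-1].astype(int)*1.6,0,255).astype(np.uint8))
E
```

```text
(no output)
```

View pics/f1.png

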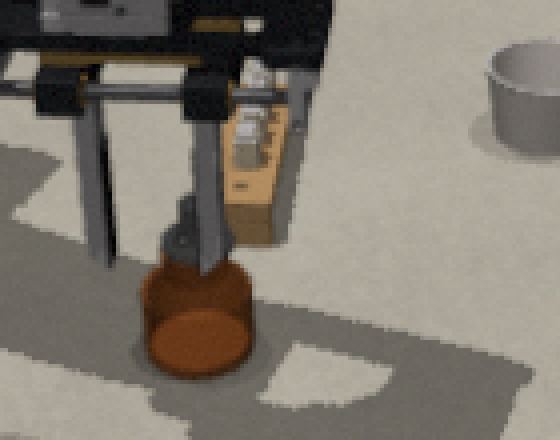

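View pics/f2.png

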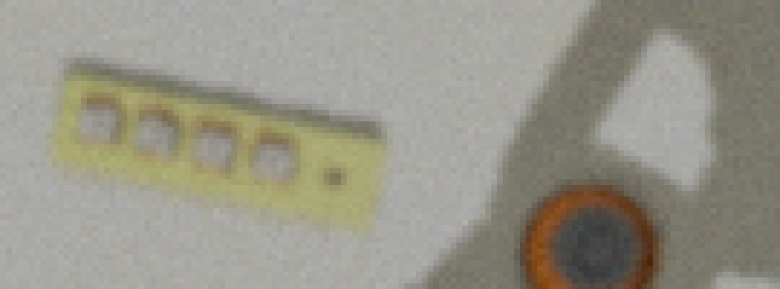

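The top view shows the four sections in holes 1–4, at crop (100,118), (157,132), (215,146) and (274,157), square with the base. The stopper is centred on the bottle at (594,240), and the side view shows the bottle standing and the arm clear. Handing in.

```bash
python3 -c "
from plant import arm
print(arm.close_job())"
```

```text
the job is handed in; nothing more can be done
None
```

I seated the stopper in the bottle first, then set all four sections fully down and square in base holes 1–4, and handed the job in at about 48 s; no verdict was returned.

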